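# Pack the two finished knobs with their own kind

### The job

Pack the two white knobs from the aluminium plate into the deep grey bins: each goes into the free, rubber-padded pocket of the bin that already holds a knob of its own shape, ball with ball and oval with oval. The height of the pads is not known beforehand, so lower each knob gently until you feel it come to rest on the pad and only then let go; do not drop it, press it hard, or knock it against the bin. Leave the knobs already in the bins, the rollers and the scissors where they are.

Things in the scene. Friction and masses are not known exactly. Their poses are not given: they have to be found in the camera images.
- ball_knob: round ball knob to be packed, plain white plastic, same material as all the knobs; sphere 60 mm in diameter with a flat foot (26.5 mm below the centre), about 0.2 kg; origin at the centre of the ball, z up from the foot. It starts standing in one of the two nests of the plate.
- oval_knob: oval (egg-like) knob to be packed, plain white plastic, same material as all the knobs; 84 mm long along its x axis, 54 mm thick, with a flat round foot boss (26 mm in diameter, 28 mm below the centre), about 0.2 kg; origin at its centre, z up from the foot. It starts, foot down, in one of the two nests, long axis roughly along the plate's.
- ball_sample: ball knob like the one above, already lying in a pocket of one of the bins; origin at its centre.
- oval_sample: oval knob like the one above, already lying in a pocket of the other bin; origin at its centre.
- bin_a: left (+y) grey deep bin, fixed, 260 (x) x 190 (y) x 120 mm high, walls 5 mm, with a full-height 5 mm divider across its middle: two pockets 122 (x) by 180 (y) mm, centred 64 mm either side of the middle along x. Origin: centre of the underside; z up. One pocket holds a sample knob, the other an insert.
- bin_b: right (-y) grey deep bin, fixed, 260 (x) x 190 (y) x 120 mm high, walls 5 mm, with a full-height 5 mm divider across its middle: two pockets 122 (x) by 180 (y) mm, centred 64 mm either side of the middle along x. Origin: centre of the underside; z up. One pocket holds a sample knob, the other an insert.
- insert_a: of bin_a: lift insert filling that bin's free pocket: aluminium base and, above it, a black rubber sprung pad 114 (x) x 174 (y) mm. Origin: centre of the base's underside, 5 mm above the table; axes as the bin's. The pad's height varies and is NOT reported: its top is 24 to 64 mm above the table. It gives 1 mm per 3 N, at most 8 mm.
- insert_b: of bin_b: lift insert filling that bin's free pocket: aluminium base and, above it, a black rubber sprung pad 114 (x) x 174 (y) mm. Origin: centre of the base's underside, 5 mm above the table; axes as the bin's. The pad's height varies and is NOT reported: its top is 24 to 64 mm above the table. It gives 1 mm per 3 N, at most 8 mm.
- plate: fixed aluminium assembly plate 250 (x) x 120 (y) x 12 mm; two square nests at x = -70 and +70 mm from its centre, with lips 4 mm high around a 66 x 50 mm space; the knobs rest on the plate's top inside the lips. Origin: centre of the underside.
- roller_1: white plastic flanged roller, 48 mm in diameter, 42 mm high, standing; origin under its centre. Loose bystander, not part of the job.
- roller_2: the same roller again. Loose bystander, not part of the job.
- scissors: red-handled scissors, about 160 mm long, lying flat; origin near the middle, on the table. Loose bystander, not part of the job.
Things that resemble listed ones, but are neither listed nor needed, are in the scene too. Leave any pink or purple look-alike of the ball_knob alone.

How it is judged:
At the end, for the whole second after the job is handed in: Each knob is in the insert's pocket of the bin that holds the sample of its shape: centre within 60 mm (bin's x) and 90 mm (bin's y) of the insert's centre and less than 95 mm above its origin, released and at rest (under 0.03 m/s) (((x of ball_sample in the frame of bin_a between -0.125 and 0.125 m and y of ball_sample in the frame of bin_a between -0.09 and 0.09 m and x of ball_knob in the frame of insert_a between -0.06 and 0.06 m and y of ball_knob in the frame of insert_a between -0.09 and 0.09 m and z of ball_knob in the frame of insert_a below 0.095 m) or (x of ball_sample in the frame of bin_b between -0.125 and 0.125 m and y of ball_sample in the frame of bin_b between -0.09 and 0.09 m and x of ball_knob in the frame of insert_b between -0.06 and 0.06 m and y of ball_knob in the frame of insert_b between -0.09 and 0.09 m and z of ball_knob in the frame of insert_b below 0.095 m)) and ((x of oval_sample in the frame of bin_a between -0.125 and 0.125 m and y of oval_sample in the frame of bin_a between -0.09 and 0.09 m and x of oval_knob in the frame of insert_a between -0.06 and 0.06 m and y of oval_knob in the frame of insert_a between -0.09 and 0.09 m and z of oval_knob in the frame of insert_a below 0.095 m) or (x of oval_sample in the frame of bin_b between -0.125 and 0.125 m and y of oval_sample in the frame of bin_b between -0.09 and 0.09 m and x of oval_knob in the frame of insert_b between -0.06 and 0.06 m and y of oval_knob in the frame of insert_b between -0.09 and 0.09 m and z of oval_knob in the frame of insert_b below 0.095 m)) and linear speed of each of ball_knob, oval_knob below 0.03 m/s); the robot touches nothing.
It fails at once if a knob moves faster than 0.3 m/s inside a bin (dropped or thrown in) ((horizontal distance between ball_knob and insert_a below 0.1 m and height (world z) of ball_knob below 0.12 m and linear speed of ball_knob above 0.3 m/s) or (horizontal distance between oval_knob and insert_a below 0.1 m and height (world z) of oval_knob below 0.12 m and linear speed of oval_knob above 0.3 m/s) or (horizontal distance between ball_knob and insert_b below 0.1 m and height (world z) of ball_knob below 0.12 m and linear speed of ball_knob above 0.3 m/s) or (horizontal distance between oval_knob and insert_b below 0.1 m and height (world z) of oval_knob below 0.12 m and linear speed of oval_knob above 0.3 m/s)).
It fails at once if a knob is pressed or knocked against a bin or an insert with more than 12 N (contact force between any of ball_knob, oval_knob and bin_a above 12 N or contact force between any of ball_knob, oval_knob and bin_b above 12 N or contact force between any of ball_knob, oval_knob and insert_a above 12 N or contact force between any of ball_knob, oval_knob and insert_b above 12 N).
It fails at once if a sample knob is disturbed (moved more than 20 mm) (distance of any of ball_sample, oval_sample from where it was at the start of the episode above 0.02 m).
It fails at once if a roller or the scissors is pushed more than 30 mm (distance of any of roller_1, roller_2, scissors from where it was at the start of the episode above 0.03 m).
It also fails if it takes over 70 s, if anything falls off the work surface, if the arm or the gripper's body presses on something with over 40 N, if the wrist force passes 120 N, or if a joint passes its speed limit or range.

### The arm

A 7-joint arm with a two-finger parallel gripper is mounted at the origin on the work surface. World frame = base frame: x ahead of the robot, y to its left, z up, the work surface at z = 0. Lengths are in m, angles in rad, forces in N, time in s.
With the tool pointing down it reaches from about 0.4 to 0.925 m from the base axis. Payload 5.6 kg.
Tool frame: the origin (TCP) lies at the very end of the fingers, on their centre line; the grasp point (between the pads) lies 19 mm behind it (bot.grip_point_offset is the z of the grasp point in the tool frame, in m); z points along the fingers, y is the line along which they close (so a half turn about z gives the same grasp; the last joint's range is limited). The gripper opens to 85 mm and grips with 20 to 120 N. Pads are 22 mm wide; open, the fingers measure 114 mm over their backs; the gripper's body (76 mm by 85 mm) begins 54 mm behind the grasp point. The pads swing forward as they close: fully open they stand 13 mm farther back than shut.
Start: joints at [1.271, 0.468, -0.012, 1.603, 0.006, 1.071, -0.056], TCP at [0.165, -0.629, 0.209] pointing down, gripper open.
Joint ranges: [-2.53, 2.53], [-0.31, 2.02], [-1.57, 1.55], [0.28, 2.44], [-1.29, 4.43], [0.15, 1.84], [-2.92, 2.92]. Speed limits (rad/s): [2.57, 2.57, 3.14, 3.14, 3.14, 3.14, 3.14].

### API

Orientations are given as [roll, pitch, yaw] about the fixed x, y, z axes, in that order (R = Rz(yaw) Ry(pitch) Rx(roll)).
In Python, from bench import bot gives the robot as it stands.
- The arm moves only by the tool play_rows, never from a script. Its argument "increments" is a list that holds one entry, the list of rows, each a list of 7 numbers: the turn, a rotation vector about the tool's x, y, z scaled (see below), then the shift along the tool's x, y, z scaled (see below), then the opening, from 0 (shut) to 1 (fully open). In form: [[[ax, ay, az, tx, ty, tz, gripper], ...]]. A call has 1 to 20 rows; each row is the pose to reach, as a shift and turn from the pose commanded when the call began, along the tool's axes at that moment; what a row does not reach only later rows make up. The controller multiplies each number of a shift by 500 mm and each number of a turn by 1.5 rad. A row lasts 1/10 s, in which the tool goes at most 50 mm and 8.59 degrees, less where a joint would pass 70% of its speed; a pose out of reach is approached as far as the arm can. A call with a number of a shift or a turn outside -1 to 1 is refused whole. A call with a gripper value outside its range is refused whole. The fingers move at their own pace and stop on an object; the grip force is fixed at half the most. Time passes only in rows, so rows that repeat a pose let the fingers close. It gives the time, the measured TCP pose, the force, the opening and the grip force at its end, in the units of the state.
- bot.get_state(): the state, without advancing time (a new reading comes with each control period).
- bot.get_image(name): name is "scene" or "top" or "wrist"; returns the picture (384x512x3 uint8, red, green, blue); there is no depth.
- bot.camera_info(name): a dict with "fx", "fy", "cx", "cy" (pixels), "dist_coeffs" ([k1, k2, p1, p2, k3] as OpenCV has them; the pictures are not rectified), "world_from_camera" (4x4, takes a point from camera to world coordinates); the wrist camera has in their place "mount" (4x4, takes a point from camera to tool coordinates, whose origin is the TCP and whose axes are the flange's). Camera axes: x right, y down, z forward; pixel columns grow to the right and rows downward; lengths in m; the calibration is good to about 2 mm. A picture is of the moment at which its call begins: read the wrist's pose just before it. camera_info takes no time and is no camera call.
- bot.finish_job(): hands the job in; it is judged then, once.
Trained networks look in the newest picture that a camera, given by its name, has taken for a name from the list of things; names that differ only in an ending like _2 or _b are one class to them, and where a whole thing is asked for, a point or a joint stands for the part that bears it (a point fixed in the world has none). Each returns a list of dicts, best first, with "confidence" (0 to 1); they miss things now and then, are a little off and sometimes report something else, mostly with a low value. They report only what shows in the picture. A call takes as long as a camera call. They do not tell look-alikes from the thing itself.
- bot.cut_out(camera, name): "mask" (384x512 bool, what is visible of it) and "point" ([column, row] in pixels, amid what is visible of it).
The state is a dict: "clock": time; "joints": joint angles; "joint_vel": joint speeds; "tau": joint torques, N m; "tcp_pos": TCP position; "ee_rot": TCP orientation; "wrist_force": force on the tool from outside, world axes, zero at the start; "ft_torque": the same for the moment, N m; "grip_width": finger opening in m; "grasp_force": force on a finger pad.
Only numpy, scipy, OpenCV 4.12 (cv2) and the standard library are available. Lean on these libraries where they do the work, as an engineer would, in place of code of your own. Each camera call takes 0.05 s, during which the arm holds its last target. There are 200 camera calls.

## Working session

There is one attempt and no reset: what is moved stays moved. The work goes in short steps, Python scripts to look and compute and a tool call to move; the robot and the scene stay as the last step left them, time stands still between calls to the robot, and variables do not carry over. Pictures are saved under pics/ and viewed, at most 10 in all, crops included, and the job is handed in when it is done.

Besides the shell and the picture viewer there is one more tool, called after "Emit:" as name(argument=value, ...), one argument or row to a line, values as JSON. play_rows: Moves the arm, as the interface text tells. Shifts and turns lie within -1 to 1; 1 stands for 500 mm of shift or 1.5 rad of turn. Its arguments: {"type":"object","properties":{"increments":{"type":"array"}},"required":["increments"]}

```bash
mkdir -p pics
cat > h.py <<'E'
import numpy as np, cv2
from bench import bot
from scipy.spatial.transform import Rotation as R
def K(i): return np.array([[i['fx'],0,i['cx']],[0,i['fy'],i['cy']],[0,0,1.]]),np.array(i['dist_coeffs'],float)
def pose(cam):
    i=bot.camera_info(cam)
    if 'world_from_camera' in i: return i,np.array(i['world_from_camera'])
    s=bot.get_state();T=np.eye(4);T[:3,:3]=R.from_euler('xyz',s['ee_rot']).as_matrix();T[:3,3]=s['tcp_pos']
    return i,T@np.array(i['mount'])
def px2w(cam,px,z,P=None):
    i,T=P or pose(cam);k,d=K(i)
    u=cv2.undistortPoints(np.array(px,float).reshape(-1,1,2),k,d).reshape(-1,2)
    r=np.c_[u,np.ones(len(u))]@T[:3,:3].T
    return T[:3,3]+r*((z-T[2,3])/r[:,2])[:,None]
def w2px(cam,p,P=None):
    i,T=P or pose(cam);k,d=K(i);Ti=np.linalg.inv(T)
    return cv2.projectPoints(np.array(p,float).reshape(-1,3),cv2.Rodrigues(Ti[:3,:3])[0],Ti[:3,3],k,d)[0].reshape(-1,2)
def save(n,im): cv2.imwrite(f'pics/{n}.png',im[...,::-1])
E
python3 - <<'E'
from h import *
np.set_printoptions(precision=4,suppress=True)
s=bot.get_state();print({k:s[k] for k in('clock','tcp_pos','ee_rot','wrist_force','grip_width')},bot.grip_point_offset)
ims=[bot.get_image(c) for c in('scene','top')]
save('top0',ims[1]);save('scene0',ims[0])
for c in('scene','top'):
    print(c,np.array(bot.camera_info(c)['world_from_camera'])[:3,3])
    for n in('ball_knob','oval_knob','ball_sample','oval_sample','bin_a','insert_a','plate','roller_1','scissors'):
        try:
            for d in bot.cut_out(c,n): print(n,round(d['confidence'],2),np.round(d['point']),px2w(c,d['point'],.03)[0][:2],d['mask'].sum())
        except Exception as e: print(n,e)
print(bot.camera_info('wrist')['mount'])
E
```

```text
{'clock': 0.0, 'tcp_pos': array([ 0.1649, -0.6281,  0.2078]), 'ee_rot': array([-3.1398,  0.0001,  0.2567]), 'wrist_force': array([ 0.51  ,  0.2946, -0.5769]), 'grip_width': 0.0854829583456279} -0.0187
scene [ 1.3177 -0.3025  0.8199]
ball_knob 0.96 [198. 182.] [ 0.5035 -0.1313] 460
ball_knob 0.8 [208. 232.] [ 0.668  -0.1569] 532
ball_knob 0.64 [265. 198.] [0.6144 0.0051] 479
oval_knob 0.59 [242. 161.] [ 0.4677 -0.0015] 461
oval_sample 0.69 [323. 130.] [0.4236 0.2654] 131
bin_a 0.88 [126. 198.] [ 0.4925 -0.3134] 9477
bin_a 0.75 [339. 140.] [0.479  0.2868] 8061
insert_a 0.87 [128. 212.] [ 0.5443 -0.3169] 1100
insert_a 0.59 [352. 151.] [0.5344 0.2979] 310
plate 0.56 [254. 196.] [ 0.5986 -0.0162] 2687
roller_1 0.93 [224. 267.] [ 0.7751 -0.1534] 534
roller_1 0.84 [339. 227.] [0.7642 0.1297] 450
top [0.4529 0.0016 1.0137]
ball_knob 0.82 [301. 189.] [ 0.6495 -0.1514] 360
ball_knob 0.8 [245. 198.] [0.6232 0.0056] 350
ball_knob 0.59 [299. 243.] [ 0.4997 -0.143 ] 383
ball_knob 0.48 [137. 241.] [0.5023 0.3003] 6456
oval_knob 0.7 [250. 248.] [ 0.4833 -0.0081] 490
oval_knob 0.22 [202. 152.] [0.7537 0.1302] 265
ball_sample 0.71 [355. 256.] [ 0.4625 -0.2964] 384
oval_sample 0.86 [155. 260.] [0.4508 0.2485] 492
bin_a 0.84 [368. 245.] [ 0.4924 -0.3329] 6567
bin_a 0.73 [136. 242.] [0.4987 0.3014] 6637
insert_a 0.75 [148. 213.] [0.5797 0.2726] 2262
insert_a 0.67 [138. 243.] [0.4961 0.2972] 6415
insert_a 0.62 [364. 207.] [ 0.5995 -0.3271] 2245
plate 0.66 [249. 222.] [ 0.5542 -0.0059] 2905
roller_1 0.69 [202. 154.] [0.7472 0.1274] 278
roller_1 0.69 [299. 148.] [ 0.7671 -0.1485] 257
scissors 0.68 [245. 128.] [0.8285 0.0074] 521
[[ 0.0006 -0.9634 -0.2681  0.0675]
 [ 1.      0.0008 -0.0006  0.0001]
 [ 0.0008 -0.2681  0.9634 -0.1652]
 [ 0.      0.      0.      1.    ]]
```

View pics/top0.png

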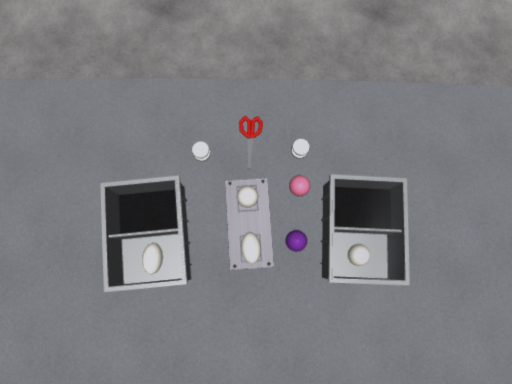

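View pics/scene0.png

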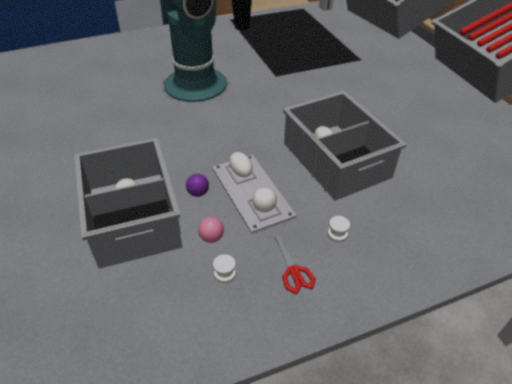

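Top view candidates for the ball: white ball on the plate (248,197), pink (300,186), purple (297,241), white sample in the right bin (360,255) and white rollers (201,150) and (300,148). The description gives the white one in the nest, (248,197).

The oval to pack is at (251,248). The oval sample at (152,258) is in the left bin (bin_a). The ball sample is in the right bin (bin_b). The free dark pockets are the far (+x) ones.

Run:
```python
from h import *
np.set_printoptions(precision=4,suppress=True)
im=bot.get_image('top'); P=pose('top')
hsv=cv2.cvtColor(im,cv2.COLOR_RGB2HSV)
m=((hsv[...,2]>185)).astype(np.uint8)
n,l,st,c=cv2.connectedComponentsWithStats(m)
for k in range(1,n):
    if st[k,4]>80:
        pts=np.argwhere(l==k)[:,::-1]; w=px2w('top',pts,.039,P)[:,:2]
        e=np.linalg.eigh(np.cov(w.T)); v=e[1][:,1]
        print(c[k],st[k,4],w.mean(0),'size',4*np.sqrt(e[0]),'ang',np.degrees(np.arctan2(v[1],v[0])))
for n in('bin_a','insert_a','plate'):
    for d in bot.cut_out('top',n):
        pts=np.argwhere(d['mask'])[:,::-1].astype(np.float32)
        z={'bin_a':.12,'insert_a':.045,'plate':.012}[n]
        w=px2w('top',pts,z,P)[:,:2].astype(np.float32)
        print(n,d['confidence'],cv2.minAreaRect(w))
c=cv2.resize(im[165:285,215:335],None,fx=5,fy=5,interpolation=cv2.INTER_CUBIC);save('crop',c)
b=cv2.resize(im[165:300,90:420],None,fx=2.4,fy=2.4,interpolation=cv2.INTER_CUBIC);save('bins',b)
```

```text
[245.3647 126.2235] 85 [0.8293 0.0063] size [0.0353 0.0716] ang -170.66735936592133
[255.4048 126.6071] 84 [ 0.8284 -0.0224] size [0.036  0.0715] ang 166.50765241531388
[300.7525 146.3636] 198 [ 0.7707 -0.1514] size [0.0457 0.0471] ang -162.19885326561632
[199.8528 149.0254] 197 [0.7603 0.1342] size [0.0454 0.0462] ang 132.8296648069296
[300.1973 185.    ] 223 [ 0.6585 -0.1474] size [0.0468 0.0484] ang 151.74672016319468
[247.1255 195.9707] 239 [0.6266 0.    ] size [0.048  0.0491] ang 177.70956566392468
[156.2012 262.0301] 2361 [0.4456 0.2423] size [0.1417 0.1893] ang 111.78978179982407
[250.56   248.2343] 350 [ 0.4838 -0.0101] size [0.0425 0.0756] ang -173.71722701225616
[339.1133 259.6636] 547 [ 0.4536 -0.2492] size [0.0527 0.1074] ang -169.01181567448037
[360.5575 255.208 ] 226 [ 0.4653 -0.3086] size [0.0452 0.0474] ang 134.99095600029344
bin_a 0.94 ((0.5202347636222839, 0.25631338357925415), (0.27453741431236267, 0.21879228949546814), 6.583494663238525)
bin_a 0.9 ((0.5302535891532898, -0.29673945903778076), (0.22289453446865082, 0.27411553263664246), 88.0963134765625)
insert_a 0.92 ((0.5798042416572571, 0.27258431911468506), (0.11163917928934097, 0.160116508603096), 5.798488616943359)
insert_a 0.92 ((0.5949995517730713, -0.3178839087486267), (0.1588200330734253, 0.11164937168359756), 88.3026351928711)
```

View pics/crop.png

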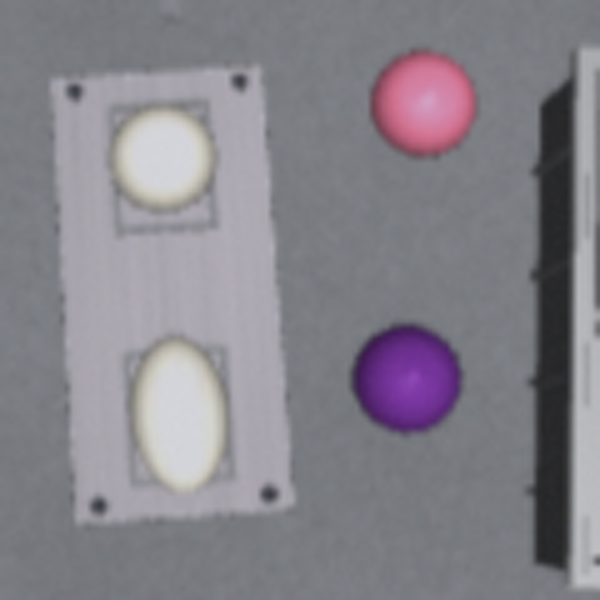

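View pics/bins.png

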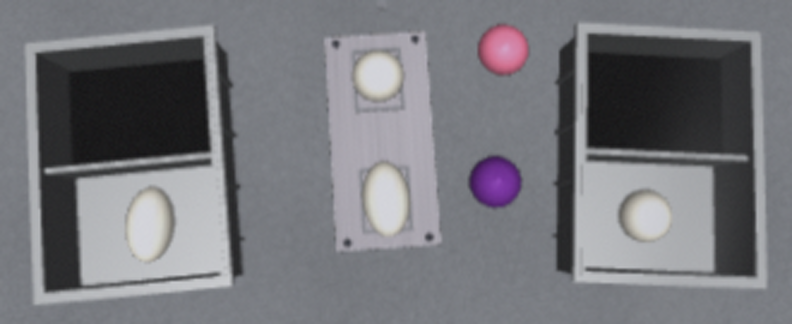

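Run:
```python
from h import *
np.set_printoptions(precision=4,suppress=True)
P=pose('top')
for n,c in dict(a=[(25,43),(213,25),(232,285),(34,304)],b=[(577,23),(760,32),(767,288),(574,282)]).items():
    c=(np.array(c,float)+.5)/2.4-.5+[90,165]
    w=px2w('top',c,.12,P)[:,:2]; ctr=w.mean(0); ax=(w[0]+w[1]-w[2]-w[3])/2; ang=np.arctan2(ax[1],ax[0])
    u=ax/np.linalg.norm(ax)
    print(n,w.tolist(),ctr,np.linalg.norm(ax),'yaw',np.degrees(ang),'insert',ctr+.064*u, np.linalg.norm(w[0]-w[1]))
s=bot.get_state();Rt=R.from_euler('xyz',s['ee_rot'])
t=np.array([.6266-.03,0.,.26]);print((Rt.inv().apply(t-s['tcp_pos'])/.5), (Rt.inv()*R.from_euler('xyz',[np.pi,0,0.05])).as_rotvec()/1.5)
```

```text
a [[0.6443293256290716, 0.3762039799651451], [0.6650132679333957, 0.1757311760727698], [0.39527312709213813, 0.14649282379469064], [0.37395905428282505, 0.3476145680898815]] [0.5196 0.2615] 0.27159865042942044 yaw 6.111181672120576 insert [0.5833 0.2683] 0.20153702034544266
b [[0.6701647958729218, -0.21305251519432358], [0.6622020950198719, -0.41386411237369347], [0.3911757334067386, -0.403114982668772], [0.3988869670618898, -0.20123665900818305]] [ 0.5306 -0.3078] 0.2713867229342074 yaw -2.38267214731782 insert [ 0.5946 -0.3105] 0.20096940604630514
[ 1.154  -0.997  -0.1025] [0.     0.     0.1378]
```

Emit:
play_rows(
  increments=[
    [[0,0,0.0,0,0,-0.1,1],[0,0,0.1378,0.58,-0.5,-0.1,1],[0,0,0.1378,0.58,-0.5,-0.1,1],[0,0,0.1378,0.58,-0.5,-0.1,1],[0,0,0.1378,0.58,-0.5,-0.1,1],[0,0,0.1378,0.58,-0.5,-0.1,1],[0,0,0.1378,0.58,-0.5,-0.1,1],[0,0,0.1378,0.58,-0.5,-0.1,1],[0,0,0.1378,0.58,-0.5,-0.1,1],[0,0,0.1378,0.58,-0.5,-0.1,1],[0,0,0.1378,0.58,-0.5,-0.1,1],[0,0,0.1378,0.58,-0.5,-0.1,1],[0,0,0.1378,0.58,-0.5,-0.1,1]],
  ],
)

```text
clock: 2.5
tcp_pos: [0.3812, -0.3146, 0.2587]
ee_rot: [3.141, 0.0, 0.047]
wrist_force: [-0.6, -0.5, 0.6]
grip_width: 0.0852
grasp_force: 0.0
```

Emit:
play_rows(
  increments=[
    [[0,0,0,0.46,-0.608,0,1],[0,0,0,0.46,-0.608,0,1],[0,0,0,0.46,-0.608,0,1],[0,0,0,0.46,-0.608,0,1],[0,0,0,0.46,-0.608,0,1],[0,0,0,0.46,-0.608,0,1],[0,0,0,0.46,-0.608,0,1],[0,0,0,0.46,-0.608,0,1],[0,0,0,0.46,-0.608,0,1],[0,0,0,0.46,-0.608,0,1],[0,0,0,0.46,-0.608,0,1],[0,0,0,0.46,-0.608,0,1]],
  ],
)

```text
clock: 3.7
tcp_pos: [0.5962, -0.0004, 0.2588]
ee_rot: [3.141, 0.0, 0.047]
wrist_force: [-0.2, 0.9, 0.3]
grip_width: 0.0857
grasp_force: 0.0
```

Run:
```python
from h import *
np.set_printoptions(precision=4,suppress=True)
s=bot.get_state();print(s['tcp_pos'],s['ee_rot'],s['joint_vel'])
P=pose('wrist');im=bot.get_image('wrist');save('w1',im)
for n in('ball_knob','oval_knob'):
    for d in bot.cut_out('wrist',n):
        pts=np.argwhere(d['mask'])[:,::-1]; z=.0395
        w=px2w('wrist',pts,z,P)[:,:2].astype(np.float32); e=np.linalg.eigh(np.cov(w.T)); v=e[1][:,1]
        print(n,d['confidence'],np.round(d['point']),w.mean(0),4*np.sqrt(e[0]),np.degrees(np.arctan2(v[1],v[0])))
```

```text
[ 0.5962 -0.0004  0.2588] [3.1407 0.0003 0.0468] [-0.0009 -0.0026 -0.0079 -0.0006 -0.0019 -0.0008 -0.0023]
ball_knob 0.76 [382. 108.] [ 0.6592 -0.1434] [0.0573 0.0626] 91.43517291070116
ball_knob 0.69 [247. 137.] [ 0.6248 -0.0012] [0.0605 0.0614] 114.19262174996152
ball_knob 0.61 [347. 231.] [ 0.5131 -0.1303] [0.0554 0.0629] 95.21803047258724
oval_knob 0.58 [250. 249.] [ 0.4847 -0.0115] [0.0531 0.0863] -173.92576055375582
```

View pics/w1.png

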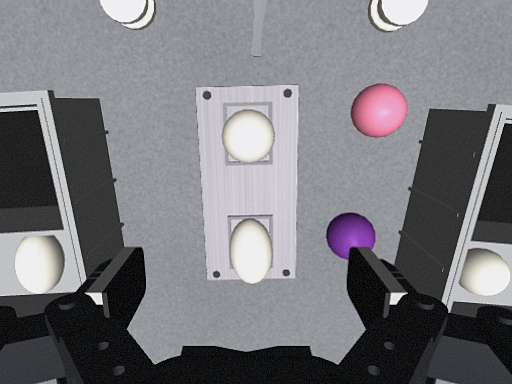

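The wrist view shows the white ball at (248,137), the oval at (250,250), and pink and purple off to the right at (380,110) and (350,236). I'm going down on the white ball.

Emit:
play_rows(
  increments=[
    [[0,0,0,0.0576,0.0035,0.0,1],[0,0,0,0.0576,0.0035,0.1,1],[0,0,0,0.0576,0.0035,0.2,1],[0,0,0,0.0576,0.0035,0.3,1],[0,0,0,0.0576,0.0035,0.38,1],[0,0,0,0.0576,0.0035,0.42,1],[0,0,0,0.0576,0.0035,0.45,1],[0,0,0,0.0576,0.0035,0.47,1],[0,0,0,0.0576,0.0035,0.4836,1],[0,0,0,0.0576,0.0035,0.4836,1],[0,0,0,0.0576,0.0035,0.4836,0],[0,0,0,0.0576,0.0035,0.4836,0],[0,0,0,0.0576,0.0035,0.4836,0],[0,0,0,0.0576,0.0035,0.4836,0],[0,0,0,0.0576,0.0035,0.4836,0],[0,0,0,0.0576,0.0035,0.4836,0],[0,0,0,0.0576,0.0035,0.4836,0],[0,0,0,0.0576,0.0035,0.4836,0]],
  ],
)

```text
clock: 5.65
tcp_pos: [0.6265, 0.0008, 0.0191]
ee_rot: [3.14, -0.002, 0.05]
wrist_force: [-1.8, -1.9, 7.5]
grip_width: 0.0534
grasp_force: 61.3
```

Emit:
play_rows(
  increments=[
    [[0,0,0,0,0,-0.01,0],[0,0,0,0,0,-0.02,0],[0,0,0,0,0,-0.04,0],[0,0,0,0,0,-0.06,0],[0,0,0,0,0,-0.08,0],[0,0,0,0,0,-0.08,0],[0,0,0,0,0,-0.08,0]],
  ],
)

```text
clock: 6.35
tcp_pos: [0.6256, 0.0015, 0.0574]
ee_rot: [3.141, -0.001, 0.05]
wrist_force: [0.5, -0.9, -3.3]
grip_width: 0.0534
grasp_force: 62.9
```

Run:
```python
from h import *
P=pose('wrist');im=bot.get_image('wrist');sc=bot.get_image('scene')
c=cv2.resize(sc[130:270,180:340],(512,448),interpolation=cv2.INTER_CUBIC)
o=np.zeros((448,800,3),np.uint8);o[:,:512]=c;o[:216,512:]=cv2.resize(im,(288,216));save('g1',o)
s=bot.get_state();print({k:np.round(s[k],4) for k in('tcp_pos','wrist_force','grip_width','grasp_force')})
```

```text
{'tcp_pos': array([0.625 , 0.0015, 0.0566]), 'wrist_force': array([ 0.4286, -0.0032, -2.0237]), 'grip_width': np.float64(0.0535), 'grasp_force': np.float64(62.9321)}
```

View pics/g1.png

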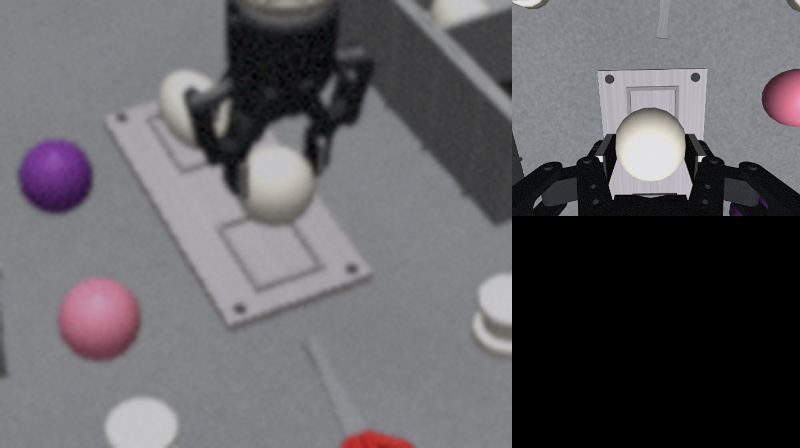

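The ball is held, clear of its nest, but the width reads low. I'll locate the ball in the tool frame.

```bash
cat >> h.py <<'E'
def ball_tool(im=None,r=.03):
    "ball centre in the tool frame from its outline (fit of projected cone)"
    im=bot.get_image('wrist') if im is None else im
    d=max(bot.cut_out('wrist','ball_knob'),key=lambda d:d['mask'].sum())
    i=bot.camera_info('wrist');k,dc=K(i)
    c=max(cv2.findContours(d['mask'].astype(np.uint8),0,1)[0],key=len).reshape(-1,1,2).astype(float)
    u=cv2.undistortPoints(c,k,dc).reshape(-1,2);n=np.c_[u,np.ones(len(u))];n/=np.linalg.norm(n,axis=1)[:,None]
    from scipy.optimize import least_squares
    f=lambda p:np.linalg.norm(np.cross(n,p),axis=1)-r
    s=least_squares(f,n.mean(0)*.18,loss='soft_l1',f_scale=.0005)
    M=np.array(i['mount']);return M[:3,:3]@s.x+M[:3,3],np.abs(s.fun).mean(),d['confidence'],d['point']
E
python3 - <<'E'
from h import *
print(ball_tool())
E
```

```text
(array([-3.20623202e-03,  4.04950528e-05, -1.73757324e-02]), np.float64(0.00033759212974083754), 0.57, [244.6, 257.4])
```

Emit:
play_rows(
  increments=[
    [[0,0,0,0,0,-0.06,0],[0,0,0,0,0,-0.14,0],[0,0,0,0,0,-0.22,0],[0,0,0,0,0,-0.28,0],[0,0,0.01,-0.0071,0.048,-0.3,0],[0,0,0.02,-0.0182,0.124,-0.3,0],[0,0,0.03,-0.03,0.2,-0.3,0],[0,0,0.04,-0.041,0.28,-0.3,0],[0,0,0.05,-0.053,0.36,-0.3,0],[0,0,0.0613,-0.065,0.44,-0.3,0],[0,0,0.0613,-0.076,0.52,-0.3,0],[0,0,0.0613,-0.086,0.58,-0.3,0],[0,0,0.0613,-0.0912,0.61,-0.3,0],[0,0,0.0613,-0.0912,0.62,-0.3,0],[0,0,0.0613,-0.0912,0.62,-0.3,0],[0,0,0.0613,-0.0912,0.62,-0.3,0],[0,0,0.0613,-0.0912,0.62,-0.3,0]],
  ],
)

```text
clock: 8.25
tcp_pos: [0.5962, -0.3079, 0.2071]
ee_rot: [-3.141, -0.0, -0.039]
wrist_force: [-0.2, -0.3, -2.5]
grip_width: 0.0535
grasp_force: 63.8
```

Run:
```python
from h import *
s=bot.get_state();print({k:np.round(s[k],4) for k in('tcp_pos','ee_rot','wrist_force','grip_width','grasp_force')})
im=bot.get_image('wrist');save('w2',im);print(ball_tool(im))
```

```text
{'tcp_pos': array([ 0.5962, -0.3079,  0.2071]), 'ee_rot': array([-3.1407e+00, -3.0000e-04, -3.8800e-02]), 'wrist_force': array([-0.1922, -0.3235, -2.4504]), 'grip_width': np.float64(0.0535), 'grasp_force': np.float64(63.7931)}
(array([-3.57570559e-03, -3.37898177e-05, -1.66282473e-02]), np.float64(0.00032159176202067364), 0.71, [246.4, 256.1])
```

View pics/w2.png

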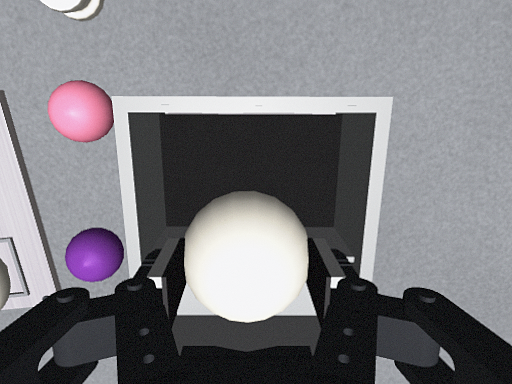

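Run:
```python
from h import *
np.set_printoptions(precision=4,suppress=True)
w=px2w('wrist',[(113,97),(392,97),(128,112),(378,112)],.12);print(w[:,:2],w.mean(0))
```

```text
[[ 0.6689 -0.2165]
 [ 0.661  -0.4159]
 [ 0.6581 -0.2258]
 [ 0.651  -0.4066]] [ 0.6597 -0.3162  0.12  ]
```

```bash
cat >> h.py <<'E'
def padheight(im,P,yaw,rows,cl,cr):
    "wall/pad boundary on both sides -> height at which their distance is 180 (wall foot hidden at pad) / 174 mm"
    g=cv2.GaussianBlur(im,(3,3),0).mean(2)
    for r in rows:
        pl,pr=np.gradient(g[r-3:r+4].mean(0)),None
        L=cl[0]+np.argmin(pl[cl[0]:cl[1]]);Rr=cr[0]+np.argmax(pl[cr[0]:cr[1]])
        f=lambda z:np.linalg.norm(np.diff(px2w('wrist',[(L,r),(Rr,r)],z,P)[:,:2],axis=0))
        zs=np.arange(0,.12,.0005);d=np.array([f(z) for z in zs])
        print(r,L,Rr,round(pl[L],1),round(pl[Rr],1),'z@180',zs[np.argmin(abs(d-.180))],'z@174',zs[np.argmin(abs(d-.174))])
E
python3 - <<'E'
from h import *
P=pose('wrist');im=bot.get_image('wrist')
g=im.mean(2);print(g[147:154].mean(0)[125:180].astype(int));print(g[147:154].mean(0)[320:380].astype(int))
padheight(im,P,0,[125,140,155,170,185],(140,185),(320,365))
E
```

```text
[223 224 225 233 208  83  46  57  57  58  57  59  57  57  59  57  58  58
  57  59  57  59  58  60  58  60  58  58  57  59  60  57  59  59  60  44
  35  36  34  33  34  37  36  37  38  35  35  36  33  34  37  35  36  37
  35]
[ 36  33  36  34  38  34  35  33  34  35  34  37  32  35  34  34  37  34
  42  53  54  53  54  54  53  53  54  53  54  53  55  53  53  53  55  55
  54  52  53  53  54  53  55  55  54  53  53  52  52  46  62 182 234 224
 222 222 221 222 221 221]
125 158 340 -8.6 6.9 z@180 0.0315 z@174 0.0425
140 159 339 -8.6 7.3 z@180 0.0315 z@174 0.043000000000000003
155 160 338 -8.8 7.5 z@180 0.032 z@174 0.043000000000000003
170 161 337 -8.7 6.8 z@180 0.032 z@174 0.043500000000000004
185 162 335 -8.4 7.0 z@180 0.0305 z@174 0.042
```

Emit:
play_rows(
  increments=[
    [[0,0,0,0,0.01,0,0],[0,0,0,0,0.01,0.03,0],[0,0,0,0,0.01,0.07,0],[0,0,0,0,0.01,0.11,0],[0,0,0,0,0.01,0.15,0],[0,0,0,0,0.01,0.18,0],[0,0,0,0,0.01,0.205,0],[0,0,0,0,0.01,0.225,0],[0,0,0,0,0.01,0.24,0],[0,0,0,0,0.01,0.254,0],[0,0,0,0,0.01,0.264,0],[0,0,0,0,0.01,0.272,0],[0,0,0,0,0.01,0.278,0],[0,0,0,0,0.01,0.282,0],[0,0,0,0,0.01,0.282,0],[0,0,0,0,0.01,0.282,0]],
  ],
)

```text
clock: 10.0
tcp_pos: [0.5953, -0.3154, 0.0662]
ee_rot: [3.141, -0.0, -0.042]
wrist_force: [-0.2, 1.0, -1.2]
grip_width: 0.053
grasp_force: 63.8
```

Emit:
play_rows(
  increments=[
    [[0,0,0,0,0,0.002,0],[0,0,0,0,0,0.004,0],[0,0,0,0,0,0.006,0],[0,0,0,0,0,0.006,0],[0,0,0,0,0,0.006,0]],
  ],
)

```text
clock: 10.5
tcp_pos: [0.5952, -0.3153, 0.0629]
ee_rot: [3.142, 0.0, -0.042]
wrist_force: [-0.2, -0.8, -3.7]
grip_width: 0.0537
grasp_force: 63.8
```

Emit:
play_rows(
  increments=[
    [[0,0,0,0,0,0.002,0],[0,0,0,0,0,0.004,0],[0,0,0,0,0,0.006,0],[0,0,0,0,0,0.006,0],[0,0,0,0,0,0.006,0],[0,0,0,0,0,0.006,0]],
  ],
)

```text
clock: 11.1
tcp_pos: [0.5952, -0.3154, 0.06]
ee_rot: [3.142, -0.0, -0.042]
wrist_force: [0.5, 0.2, -3.3]
grip_width: 0.0537
grasp_force: 63.8
```

Emit:
play_rows(
  increments=[
    [[0,0,0,0,0,0.002,0],[0,0,0,0,0,0.004,0],[0,0,0,0,0,0.004,0],[0,0,0,0,0,0.004,0],[0,0,0,0,0,0.004,0]],
  ],
)

```text
clock: 11.6
tcp_pos: [0.5952, -0.3153, 0.058]
ee_rot: [3.142, -0.0, -0.042]
wrist_force: [-0.3, -0.2, -2.8]
grip_width: 0.0536
grasp_force: 63.8
```

Emit:
play_rows(
  increments=[
    [[0,0,0,0,0,0.002,0],[0,0,0,0,0,0.004,0],[0,0,0,0,0,0.004,0],[0,0,0,0,0,0.004,0],[0,0,0,0,0,0.004,0]],
  ],
)

```text
clock: 12.1
tcp_pos: [0.5952, -0.3153, 0.056]
ee_rot: [3.142, -0.0, -0.042]
wrist_force: [-0.9, -0.0, -2.7]
grip_width: 0.0536
grasp_force: 63.8
```

Emit:
play_rows(
  increments=[
    [[0,0,0,0,0,0.002,0],[0,0,0,0,0,0.004,0],[0,0,0,0,0,0.004,0],[0,0,0,0,0,0.004,0],[0,0,0,0,0,0.004,0]],
  ],
)

```text
clock: 12.6
tcp_pos: [0.5952, -0.3153, 0.054]
ee_rot: [3.142, -0.0, -0.042]
wrist_force: [0.3, 0.5, -2.4]
grip_width: 0.0531
grasp_force: 63.8
```

Emit:
play_rows(
  increments=[
    [[0,0,0,0,0,0.002,0],[0,0,0,0,0,0.003,0],[0,0,0,0,0,0.003,0],[0,0,0,0,0,0.003,0],[0,0,0,0,0,0.003,0]],
  ],
)

```text
clock: 13.1
tcp_pos: [0.5952, -0.3154, 0.0525]
ee_rot: [3.142, -0.0, -0.042]
wrist_force: [-0.0, 0.1, -2.6]
grip_width: 0.0536
grasp_force: 63.8
```

Emit:
play_rows(
  increments=[
    [[0,0,0,0,0,0.002,0],[0,0,0,0,0,0.004,0],[0,0,0,0,0,0.004,0],[0,0,0,0,0,0.004,0],[0,0,0,0,0,0.004,0]],
  ],
)

```text
clock: 13.6
tcp_pos: [0.5952, -0.3154, 0.0505]
ee_rot: [3.142, 0.0, -0.042]
wrist_force: [0.2, 0.2, -2.0]
grip_width: 0.0539
grasp_force: 63.8
```

Emit:
play_rows(
  increments=[
    [[0,0,0,0,0,0.002,0],[0,0,0,0,0,0.003,0],[0,0,0,0,0,0.003,0],[0,0,0,0,0,0.003,0],[0,0,0,0,0,0.003,0]],
  ],
)

```text
clock: 14.1
tcp_pos: [0.5953, -0.3154, 0.0491]
ee_rot: [3.141, -0.0, -0.042]
wrist_force: [-0.0, -0.5, -2.0]
grip_width: 0.0534
grasp_force: 64.0
```

Emit:
play_rows(
  increments=[
    [[0,0,0,0,0,0.002,0],[0,0,0,0,0,0.003,0],[0,0,0,0,0,0.003,0],[0,0,0,0,0,0.003,0],[0,0,0,0,0,0.003,0]],
  ],
)

```text
clock: 14.6
tcp_pos: [0.5954, -0.3154, 0.0478]
ee_rot: [3.141, -0.0, -0.042]
wrist_force: [-1.1, -0.3, 2.5]
grip_width: 0.0535
grasp_force: 64.7
```

Contact shows: the force rose from about -2.7 to +2.5 N and the grip force moved too. I'll ease off slightly, then release.

Emit:
play_rows(
  increments=[
    [[0,0,0,0,0,-0.0015,0],[0,0,0,0,0,-0.0015,0],[0,0,0,0,0,-0.0015,0]],
  ],
)

```text
clock: 14.9
tcp_pos: [0.5953, -0.3154, 0.0482]
ee_rot: [3.141, -0.0, -0.042]
wrist_force: [-0.0, 0.3, 1.9]
grip_width: 0.0537
grasp_force: 64.5
```

Emit:
play_rows(
  increments=[
    [[0,0,0,0,0,0,0.6],[0,0,0,0,0,0,0.65],[0,0,0,0,0,0,0.7],[0,0,0,0,0,0,0.75],[0,0,0,0,0,0,0.8],[0,0,0,0,0,0,0.85],[0,0,0,0,0,0,0.9],[0,0,0,0,0,0,0.9],[0,0,0,0,0,0,0.9]],
  ],
)

```text
clock: 15.8
tcp_pos: [0.5952, -0.3154, 0.0482]
ee_rot: [3.141, 0.0, -0.042]
wrist_force: [0.4, -0.0, 0.1]
grip_width: 0.077
grasp_force: 0.0
```

Run:
```python
from h import *
s=bot.get_state();print({k:np.round(s[k],4) for k in('tcp_pos','wrist_force','grip_width','grasp_force')})
print(ball_tool())
```

```text
{'tcp_pos': array([ 0.5952, -0.3154,  0.0482]), 'wrist_force': array([ 0.3972, -0.0095,  0.0769]), 'grip_width': np.float64(0.077), 'grasp_force': np.float64(0.0)}
(array([-3.05672671e-03, -2.43246700e-05, -1.79259992e-02]), np.float64(0.00018203413698336947), 0.91, [241.8, 253.7])
```

Emit:
play_rows(
  increments=[
    [[0,0,0,0,0,-0.01,0.9],[0,0,0,0,0,-0.03,0.9],[0,0,0,0,0,-0.07,0.9],[0,0,0,0,0,-0.13,0.9],[0,0,0,0,0,-0.2,1],[0,0,0,0,0,-0.28,1],[0,0,0,0,0,-0.36,1],[0,0,0,0,0,-0.424,1],[0,0,0,0,0,-0.424,1],[0,0,-0.1,-0.2474,-0.599,-0.424,1],[0,0,-0.1,-0.2474,-0.599,-0.424,1],[0,0,-0.1,-0.2474,-0.599,-0.424,1],[0,0,-0.1,-0.2474,-0.599,-0.424,1],[0,0,-0.1,-0.2474,-0.599,-0.424,1],[0,0,-0.1,-0.2474,-0.599,-0.424,1],[0,0,-0.1,-0.2474,-0.599,-0.424,1],[0,0,-0.1,-0.2474,-0.599,-0.424,1],[0,0,-0.1,-0.2474,-0.599,-0.424,1],[0,0,-0.1,-0.2474,-0.599,-0.424,1],[0,0,-0.1,-0.2474,-0.599,-0.424,1]],
  ],
)

```text
clock: 17.9
tcp_pos: [0.4844, -0.0123, 0.26]
ee_rot: [3.142, 0.0, 0.106]
wrist_force: [-0.0, -0.7, 0.8]
grip_width: 0.0857
grasp_force: 0.0
```

Run:
```python
from h import *
np.set_printoptions(precision=4,suppress=True)
s=bot.get_state();print({k:np.round(s[k],4) for k in('tcp_pos','ee_rot','wrist_force','grip_width')})
for c in('wrist','top'):
  P=pose(c);im=bot.get_image(c)
  for d in bot.cut_out(c,'oval_knob'):
    w=px2w(c,np.argwhere(d['mask'])[:,::-1],.04,P)[:,:2]; e=np.linalg.eigh(np.cov(w.T)); v=e[1][:,1]
    print(c,d['confidence'],np.round(d['point']),w.mean(0),4*np.sqrt(e[0]),np.degrees(np.arctan2(v[1],v[0])))
  if c=='top':
    for d in bot.cut_out(c,'ball_sample'): print('ball',d['confidence'],np.round(d['point']),px2w(c,[d['point']],.066,P))
```

```text
{'tcp_pos': array([ 0.4844, -0.0123,  0.26  ]), 'ee_rot': array([3.1416, 0.0004, 0.1056]), 'wrist_force': array([-0.0285, -0.7348,  0.799 ]), 'grip_width': np.float64(0.0857)}
wrist 0.89 [247. 159.] [ 0.4855 -0.0111] [0.0534 0.0846] -173.37887357523132
wrist 0.48 [503. 117.] [ 0.5672 -0.2872] [0.0248 0.0837] -170.64990347475162
ball 0.87 [360. 253.] [[ 0.4713 -0.2979  0.066 ]]
```

Emit:
play_rows(
  increments=[
    [[0,0,0,0,-0.0024,0.05,1],[0,0,0,0,-0.0024,0.12,1],[0,0,0,0,-0.0024,0.2,1],[0,0,0,0,-0.0024,0.28,1],[0,0,0,0,-0.0024,0.35,1],[0,0,0,0,-0.0024,0.4,1],[0,0,0,0,-0.0024,0.44,1],[0,0,0,0,-0.0024,0.465,1],[0,0,0,0,-0.0024,0.481,1],[0,0,0,0,-0.0024,0.481,1],[0,0,0,0,-0.0024,0.481,0],[0,0,0,0,-0.0024,0.481,0],[0,0,0,0,-0.0024,0.481,0],[0,0,0,0,-0.0024,0.481,0],[0,0,0,0,-0.0024,0.481,0],[0,0,0,0,-0.0024,0.481,0],[0,0,0,0,-0.0024,0.481,0],[0,0,0,0,-0.0024,0.481,0],[0,0,0,0,-0.0024,0.481,0]],
  ],
)

```text
clock: 20.05
tcp_pos: [0.485, -0.0101, 0.0214]
ee_rot: [3.14, -0.002, 0.108]
wrist_force: [-2.1, -0.7, 10.1]
grip_width: 0.0473
grasp_force: 59.7
```

Emit:
play_rows(
  increments=[
    [[0,0,0,0,0,-0.01,0],[0,0,0,0,0,-0.03,0],[0,0,0,0,0,-0.08,0],[0,0,0,0,0,-0.16,0],[0,0,0,0,0,-0.24,0],[0,0,0,0,0,-0.32,0],[0,0,0,0,0,-0.365,0],[0,0,0,0.02,-0.042,-0.375,0],[0,0,0,0.06,-0.126,-0.375,0],[0,0,0,0.1,-0.21,-0.375,0],[0,0,0,0.14,-0.294,-0.375,0],[0,0,0,0.18,-0.378,-0.375,0],[0,0,0,0.215,-0.45,-0.375,0],[0,0,0,0.24,-0.503,-0.375,0],[0,0,0,0.254,-0.532,-0.375,0],[0,0,0,0.254,-0.532,-0.375,0],[0,0,0,0.254,-0.532,-0.375,0],[0,0,0,0.254,-0.532,-0.375,0]],
  ],
)

```text
clock: 21.85
tcp_pos: [0.5817, 0.2662, 0.2073]
ee_rot: [3.14, 0.0, 0.106]
wrist_force: [-0.2, 0.0, -1.5]
grip_width: 0.0471
grasp_force: 60.8
```

Run:
```python
from h import *
np.set_printoptions(precision=4,suppress=True)
s=bot.get_state();print({k:np.round(s[k],4) for k in('tcp_pos','ee_rot','wrist_force','grip_width','grasp_force')})
P=pose('wrist');im=bot.get_image('wrist');save('w3',im)
padheight(im,P,0,[125,140,155,170,185],(135,200),(310,370))
```

```text
{'tcp_pos': array([0.5817, 0.2662, 0.2073]), 'ee_rot': array([3.14  , 0.0003, 0.1059]), 'wrist_force': array([-0.1773,  0.049 , -1.5329]), 'grip_width': np.float64(0.0471), 'grasp_force': np.float64(60.7768)}
125 159 368 -8.5 63.0 z@180 0.0755 z@174 0.085
140 160 367 -8.6 63.1 z@180 0.076 z@174 0.08600000000000001
155 161 365 -8.3 61.3 z@180 0.075 z@174 0.085
170 162 364 -8.7 65.0 z@180 0.076 z@174 0.08600000000000001
185 163 362 -9.2 60.2 z@180 0.075 z@174 0.085
```

View pics/w3.png

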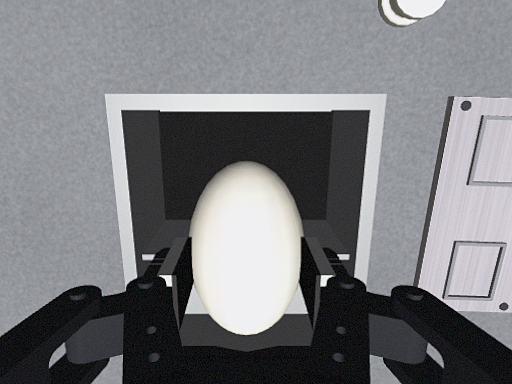

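Run:
```python
from h import *
np.set_printoptions(precision=4,suppress=True)
P=pose('wrist');im=bot.get_image('wrist')
padheight(im,P,0,[125,140,155,170,185],(140,185),(315,350))
w=px2w('wrist',[(122,110),(370,110)],.12,P);u=np.array([np.cos(.1066),np.sin(.1066)])
print(w[:,:2],'insert',w.mean(0)[:2]-.061*u)
M=np.array(bot.camera_info('wrist')['mount'])
d=max(bot.cut_out('wrist','oval_knob'),key=lambda d:d['mask'].sum())
g=px2w('wrist',np.argwhere(d['mask'])[:,::-1],bot.get_state()['tcp_pos'][2]+.019,P)[:,:2]
print('oval',d['confidence'],g.mean(0),4*np.std(g,axis=0))
```

```text
125 159 332 -9.5 7.5 z@180 0.0135 z@174 0.025500000000000002
140 160 331 -9.1 8.1 z@180 0.014 z@174 0.026000000000000002
155 161 330 -9.1 8.0 z@180 0.014 z@174 0.026000000000000002
170 162 329 -9.0 7.3 z@180 0.014 z@174 0.026000000000000002
185 163 328 -9.1 8.1 z@180 0.014 z@174 0.026000000000000002
[[0.6322 0.3616]
 [0.6512 0.1832]] insert [0.5811 0.2659]
oval 0.83 [0.5818 0.2663] [0.0895 0.0536]
```

Emit:
play_rows(
  increments=[
    [[0,0,0,0,0,0.03,0],[0,0,0,0,0,0.07,0],[0,0,0,0,0,0.11,0],[0,0,0,0,0,0.15,0],[0,0,0,0,0,0.18,0],[0,0,0,0,0,0.205,0],[0,0,0,0,0,0.225,0],[0,0,0,0,0,0.245,0],[0,0,0,0,0,0.265,0],[0,0,0,0,0,0.283,0],[0,0,0,0,0,0.297,0],[0,0,0,0,0,0.308,0],[0,0,0,0,0,0.317,0],[0,0,0,0,0,0.323,0],[0,0,0,0,0,0.3266,0],[0,0,0,0,0,0.3266,0],[0,0,0,0,0,0.3266,0],[0,0,0,0,0,0.3266,0]],
  ],
)

```text
clock: 23.8
tcp_pos: [0.5818, 0.2685, 0.0442]
ee_rot: [-3.141, -0.001, 0.108]
wrist_force: [-0.1, 0.1, -0.6]
grip_width: 0.0474
grasp_force: 60.8
```

Emit:
play_rows(
  increments=[
    [[0,0,0,0,0,0.002,0],[0,0,0,0,0,0.004,0],[0,0,0,0,0,0.004,0],[0,0,0,0,0,0.004,0],[0,0,0,0,0,0.004,0]],
  ],
)

```text
clock: 24.3
tcp_pos: [0.5816, 0.2684, 0.0419]
ee_rot: [3.142, 0.0, 0.108]
wrist_force: [-0.1, 0.4, -2.2]
grip_width: 0.047
grasp_force: 60.8
```

Emit:
play_rows(
  increments=[
    [[0,0,0,0,0,0.002,0],[0,0,0,0,0,0.004,0],[0,0,0,0,0,0.004,0],[0,0,0,0,0,0.004,0],[0,0,0,0,0,0.004,0]],
  ],
)

```text
clock: 24.8
tcp_pos: [0.5816, 0.2685, 0.0399]
ee_rot: [-3.142, -0.0, 0.108]
wrist_force: [-0.3, -0.2, -1.4]
grip_width: 0.0471
grasp_force: 60.8
```

Emit:
play_rows(
  increments=[
    [[0,0,0,0,0,0.002,0],[0,0,0,0,0,0.003,0],[0,0,0,0,0,0.003,0],[0,0,0,0,0,0.003,0],[0,0,0,0,0,0.003,0]],
  ],
)

```text
clock: 25.3
tcp_pos: [0.5816, 0.2684, 0.0384]
ee_rot: [3.142, -0.0, 0.108]
wrist_force: [-1.0, 0.2, -0.6]
grip_width: 0.0473
grasp_force: 60.8
```

Emit:
play_rows(
  increments=[
    [[0,0,0,0,0,0.002,0],[0,0,0,0,0,0.003,0],[0,0,0,0,0,0.003,0],[0,0,0,0,0,0.003,0],[0,0,0,0,0,0.003,0]],
  ],
)

```text
clock: 25.8
tcp_pos: [0.5816, 0.2685, 0.0369]
ee_rot: [3.142, 0.0, 0.108]
wrist_force: [-0.6, 0.0, -0.8]
grip_width: 0.047
grasp_force: 60.8
```

Emit:
play_rows(
  increments=[
    [[0,0,0,0,0,0.002,0],[0,0,0,0,0,0.003,0],[0,0,0,0,0,0.003,0],[0,0,0,0,0,0.003,0],[0,0,0,0,0,0.003,0]],
  ],
)

```text
clock: 26.3
tcp_pos: [0.5816, 0.2684, 0.0354]
ee_rot: [3.142, -0.0, 0.108]
wrist_force: [0.5, -0.4, -0.5]
grip_width: 0.0472
grasp_force: 60.9
```

Emit:
play_rows(
  increments=[
    [[0,0,0,0,0,0.002,0],[0,0,0,0,0,0.002,0],[0,0,0,0,0,0.002,0],[0,0,0,0,0,0.002,0],[0,0,0,0,0,0.002,0]],
  ],
)

```text
clock: 26.8
tcp_pos: [0.5816, 0.2685, 0.0345]
ee_rot: [-3.142, -0.0, 0.108]
wrist_force: [-1.3, 0.1, 1.7]
grip_width: 0.0474
grasp_force: 61.4
```

Contact again: the force went from about -1 to +1.7 N and the grip force rose. Releasing now.

Emit:
play_rows(
  increments=[
    [[0,0,0,0,0,0,0],[0,0,0,0,0,0,0.5],[0,0,0,0,0,0,0.6],[0,0,0,0,0,0,0.65],[0,0,0,0,0,0,0.7],[0,0,0,0,0,0,0.75],[0,0,0,0,0,0,0.8],[0,0,0,0,0,0,0.85],[0,0,0,0,0,0,0.9],[0,0,0,0,0,0,0.9],[0,0,0,0,0,0,0.9]],
  ],
)

```text
clock: 27.9
tcp_pos: [0.5816, 0.2684, 0.0344]
ee_rot: [3.142, 0.0, 0.108]
wrist_force: [0.2, -0.3, -0.1]
grip_width: 0.0767
grasp_force: 0.0
```

Emit:
play_rows(
  increments=[
    [[0,0,0,0,0,-0.01,0.9],[0,0,0,0,0,-0.03,0.9],[0,0,0,0,0,-0.07,0.9],[0,0,0,0,0,-0.13,0.9],[0,0,0,0,0,-0.2,0.9],[0,0,0,0,0,-0.28,0.9],[0,0,0,0,0,-0.36,0.9],[0,0,0,0,0,-0.45,0.9],[0,0,0,0,0,-0.45,0.9],[0,0,0,-0.1,-0.3,-0.45,0.9],[0,0,0,-0.2,-0.5,-0.45,0.9],[0,0,0,-0.2,-0.5,-0.45,0.9],[0,0,0,-0.2,-0.5,-0.45,0.9],[0,0,0,-0.2,-0.5,-0.45,0.9],[0,0,0,-0.2,-0.5,-0.45,0.9],[0,0,0,-0.2,-0.5,-0.45,0.9],[0,0,0,-0.2,-0.5,-0.45,0.9],[0,0,0,-0.2,-0.5,-0.45,0.9]],
  ],
)

```text
clock: 29.7
tcp_pos: [0.4568, 0.5045, 0.2594]
ee_rot: [3.14, -0.001, 0.106]
wrist_force: [1.2, -0.3, -0.5]
grip_width: 0.0771
grasp_force: 0.0
```

Run:
```python
from h import *
s=bot.get_state();print({k:np.round(s[k],4) for k in('clock','tcp_pos','wrist_force','grip_width','joint_vel')})
a=bot.get_image('top')[100:310,80:430];save('end',cv2.resize(a,(800,480),interpolation=cv2.INTER_CUBIC))
```

```text
{'clock': np.float64(29.7), 'tcp_pos': array([0.4568, 0.5045, 0.2594]), 'wrist_force': array([ 1.1616, -0.3037, -0.499 ]), 'grip_width': np.float64(0.0771), 'joint_vel': array([ 0.0117, -0.0001,  0.003 ,  0.0006, -0.0006, -0.0006, -0.0006])}
```

View pics/end.png

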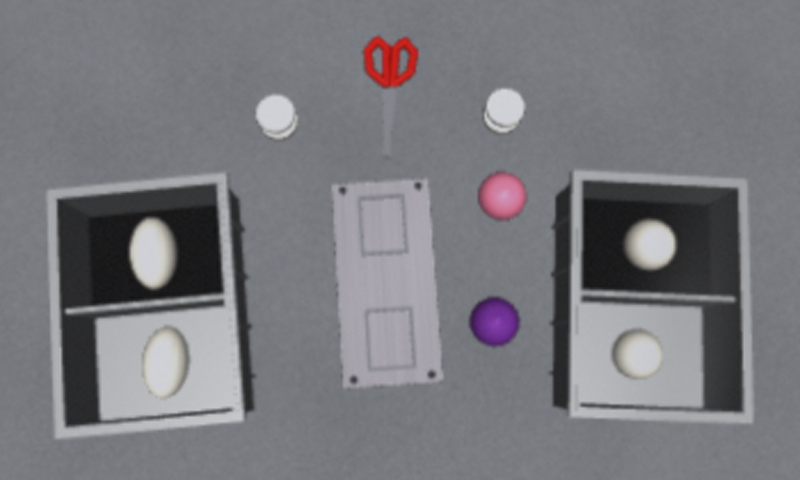

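The oval stands in the left free pocket (153,253) and the ball in the right one (650,244). Samples, rollers and scissors have not moved, and the robot is clear.

```bash
python3 -c "
from bench import bot
print(bot.finish_job())"
```

```text
the job is handed in; nothing more can be done
None
```

I set both white knobs down on their pads after feeling contact, the ball in bin_b and the oval in bin_a, and handed the job in at about 30 s; the hand-in call returned no verdict.

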